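Make up a two-mark stamp in the slotted holder and wedge it tight

ROBOT

A 6-joint arm with a two-finger parallel gripper is mounted at the origin on a cart in front of the work surface, level with it; the furniture and walls round the work are solid. World frame = base frame: x ahead of the robot, y to its left, z up, the work surface at z = 0. Lengths are in mm, angles in rad, forces in N, time in s.
With the tool pointing down it reaches from about 275 to 750 mm from the base axis. Payload 10.2 kg.
Tool frame: the origin (TCP) lies at the very end of the fingers, on their centre line; the grasp point (between the pads) lies 19 mm behind it; z points along the fingers, y is the direction in which the jaws open and shut (so a half turn about z gives the same grasp; the last joint's range is limited). The gripper opens to 85 mm and grips with 20 to 120 N. Pads are 22 mm wide; open, the fingers measure 114 mm over their backs; the gripper's body (76 mm by 85 mm) begins 54 mm behind the grasp point. The pads swing forward as they close: fully open they stand 13 mm farther back than shut.
Start: joints at [0.895, 0.313, 1.498, -0, 1.331, -0.223], TCP at [229.693, 472.094, 231.294] pointing down, gripper open.
Joint ranges: [-2.94, 2.94], [-0.97, 2.17], [0.19, 2.56], [-1.23, 4.37], [0.02, 3.11], [-2.88, 2.88]. Speed limits (rad/s): [2.39, 2.39, 3.01, 3.14, 3.14, 3.14].

INTERFACE

Orientations are given as a unit quaternion [w, x, y, z].
In Python, from rig import * gives the robot as it stands. The module is installed in compiled form; this text tells all that it offers.
- The arm moves only by the shell command python3 -m crank 'ROWS' [FORCE]. ROWS is a JSON object of lists of equal length, an entry for each row: "dp": the shift along the world's x, y, z in cm, a list of three; "delta_rot": the turn, a rotation vector about the world's x, y, z in degrees, a list of three; "claw": the closure in counts, from 0 (fully open) to 255 (shut). A call has 1 to 10 rows; each row shifts and turns the commanded pose from where the row before left it; what a row does not reach is not made up. A row lasts 1/10 s, in which the tool goes at most 50 mm and 8.59 degrees, less where a joint would pass 70% of its speed; a pose out of reach is approached as far as the arm can. A call is refused whole if a number of a shift passes 5 or a number of a turn 8.59, either way. A call with a gripper value outside its range is refused whole. The fingers move at their own pace and stop on an object; FORCE is the grip in N (left out, the last holds). Time passes only in rows, so rows that do not move let the fingers close. It gives the time, the measured TCP pose, the force and the opening at its end, in the units of the state.
- sense(): the state, without advancing time (a new reading comes with each control period).
- capture(name): name is "scene" or "top"; returns (picture, depth): 420x560x3 uint8, red, green, blue; 420x560 float32, mm along the optical axis (not along the pixel's ray), 0 where there is no reading.
- camera_model(name): a dict with "fx", "fy", "cx", "cy" (pixels), "cam_to_world" (4x4, takes a point from camera to world coordinates). Camera axes: x right, y up, looking along -z (the intrinsics and any distortion apply to the point x, -y, -z); pixel columns grow to the right and rows downward; lengths in mm; the calibration is good to about 2 mm. A picture is of the moment at which its call begins. camera_model takes no time and is no camera call.
- finish_job(): hands the job in, once; it reports no verdict.
Trained networks look in the newest picture that a camera, given by its name, has taken for a name from the list of things; names that differ only in an ending like _2 or _b are one class to them, and where a whole thing is asked for, a point or a joint stands for the part that bears it (a point fixed in the world has none). Each returns a list of dicts, best first, with "p" (0 to 1); they miss things now and then, are a little off and sometimes report something else, mostly with a low value. They report only what shows in the picture. A call takes as long as a camera call. They do not tell look-alikes from the thing itself.
- boxes_of(camera, target): "centre" ([column, row] in pixels, amid what is visible of it).
- masks_of(camera, target): "region" (420x560 bool, what is visible of it) and "centre" ([column, row] in pixels, amid what is visible of it).
- pinpoint(camera, target): "centre" ([column, row] in pixels: a listed point, or the origin of a listed thing).
The state is a dict: "time_s": time; "joints": joint angles; "dq": joint speeds; "tau": joint torques, N m; "eef_pos": TCP position; "ee_rot": TCP orientation; "force": force on the tool from outside, world axes, zero at the start; "wrist_torque": the same for the moment, N m; "grip_width": opening from 0.0 (shut) to 1.0 (fully open).
Only numpy, scipy, OpenCV 4.12 (cv2) and the standard library are available. Lean on these libraries where they do the work, as an engineer would, in place of code of your own. Each camera call takes 0.05 s, during which the arm holds its last target.

TASK

Make up the two-mark insole stamp in the slotted steel holder, ring mark first. The dies are held in by their feet, so slide them one at a time: the ring die into the crossing and along the main slot towards the stop screw, then the bar die into the crossing next to it. Then push the taper wedge in until the dies are clamped firmly between jaw and stop screw and stay clamped when you let go; do not shove or over-tighten, and leave the other things on the bench where they are.

Things in the scene. Friction and masses are not known exactly. Their poses are not given: they have to be found in the camera images.
- holder: Fixed steel stamp holder, 168 x 176 mm. Origin on the bench under the crossing. Main slot along its y axis (x = 0), feed slot along its x axis (y = 0), both 46 mm wide for the dies' feet (floor 8 mm above the bench) under lips that leave a 31 mm gap for the necks, chamfered at the crossing. One die waits at each end of the feed slot (closed at x = -74 and 74 mm), ring and bar either way round.
- crossing (a point): Middle of the crossing of the two slots, level with the flat top of the lips, 22 mm above the bench; axes as the holder's. Dies slide with little friction (coefficient about 0.25).
- stop_end (a point): Inner face of the end wall of the main slot, 78 mm from the crossing along the holder's +y, 22 mm above the bench. From it the flat tip of the stop screw reaches to 65 to 71 mm from the crossing: set anew each time, not measured, found by feel. The ring die bears on it with its centre 21 mm short of the tip. It is rigid: come up to it under 20 mm/s and press nothing with over 30 N.
- jaw_face (a point): Middle of the flat face of the clamp jaw in the main slot, 12 mm above the bench, at holder y = -26 mm + a quarter of the wedge's travel. The wedge drives it along the holder's +y against the foot of the die in the crossing, and it moves both dies up to the stop screw.
- ring_die_center (a point): Centre of the brass ring die, 17 mm above its underside, 25 mm above the bench; axes along its sides. 34 mm high: foot 42 x 42 x 8 mm under the lips, square neck 28 x 28 mm up to 38 mm above the bench, on top a raised ring 25 mm across, 4 mm high. 0.2 to 0.33 kg.
- bar_die_center (a point): Centre of the brass bar die, 17 mm above its underside, 25 mm above the bench. The same block as the ring die, but with a straight raised bar 24 x 7 mm, 4 mm high, on top.
- wedge_tab (a point): Middle of the steel push tab of the wedge: an upright plate 12 mm along the holder's x, 24 mm along y, from 20 to 42 mm above the bench (this point at 31 mm), standing at holder y = -53 mm and x = -69 mm + joint value. Push its -x face towards the holder's +x.
- wedge (a joint): Travel of the taper wedge (1 in 4) along the holder's +x in m, 0 drawn back, limit 0.06; it stays put. Sliding it free takes about 8 N (to 11 as it picks up the dies). Once jaw, dies and screw touch (between 0.025 and 0.055) the push rises within a few mm, each further newton adds about 4 N of clamping: 12 to 14 N is right, under 10 N is loose, over 18 N is too tight (40 N between dies).
- cut_soles: Pair of cut leather soles, 249 x 93 x 9 mm, lying left (+y) of the holder; origin on the bench under its middle. Bystander.
- pincers: Teal-handled pincers, 186 x 58 x 16 mm, lying right (-y) of the holder; origin on the bench under their middle. Bystander.
- beeswax: Yellow lump of wax, 37 x 53 x 24 mm, behind (+x of) the holder; origin under its middle. Bystander.
- folding_rule: Folded yellow rule, 16 x 118 x 14 mm, behind the holder; origin under its middle. Bystander.
- bone_folder: Flat bone folder, 20 x 136 x 6 mm, in front (-x) of the holder; origin under its middle. Bystander.
There are look-alikes about, which are no part of the job. Leave any black or blue look-alike of the part that bears bar_die_center alone. What is shaped like the part that bears ring_die_center but black or red is not meant.

How it is judged (in metres and radians):
On the way, in this order (a step that is already met when the one before it is completed fails the run):
1. the ring die is in the main slot at the stop-screw end, clear of the crossing (x of ring_die_center in the frame of holder between -0.005 and 0.005 m and y of ring_die_center in the frame of holder above 0.0405 m), for 0.1 s.
2. the bar die is in the crossing beside it (all of step 1 and x of bar_die_center in the frame of holder between -0.005 and 0.005 m and y of bar_die_center in the frame of holder above -0.006 m), for 0.1 s.
At the end, for the whole second after the job is handed in: Both dies within 5 mm of the main slot's centre line, ring die at the stop-screw end (centre beyond y = 40.5 mm in the holder), bar die next to it at the crossing, clamped together with more than 8 N by the wedge, at rest and let go (all of step 2 and contact force between ring_die and bar_die above 8 N and linear speed of each of ring_die, bar_die below 0.01 m/s); the robot touches nothing.
It fails at once if the dies are over-tightened (more than 40 N between them) (contact force between ring_die and bar_die above 40 N).
It fails at once if a die, the wedge or the holder is pressed by the fingers with more than 30 N (contact force between the fingers and ring_die above 30 N or contact force between the fingers and bar_die above 30 N or contact force between the fingers and holder above 30 N).
It fails at once if a bystander is moved more than 20 mm (distance of any of cut_soles, pincers, beeswax, folding_rule, bone_folder from where it was at the start of the episode above 0.02 m).
It also fails if it takes over 64 s, if anything falls off the work surface, if the arm or the gripper's body presses on something with over 40 N, if the wrist force passes 120 N, or if a joint passes its speed limit or range.

## Working session

There is one attempt and no reset: what is moved stays moved. The work goes in short steps, Python scripts to look and compute and a shell command to move; the robot and the scene stay as the last step left them, time stands still between calls to the robot, and variables do not carry over. Pictures are saved under pics/ and viewed, and the job is handed in when it is done.

```bash
mkdir -p pics; ls; python3 - <<'E'
from rig import *
import cv2
s=sense(); print(s)
for n in ("scene","top"):
    p,d=capture(n); cv2.imwrite(f"pics/{n}0.png",p[:,:,::-1]); 
    m=camera_model(n); print(n,m)
E
```

```text
pics
{'time_s': 0.0, 'joints': array([ 8.94593262e-01,  3.13448392e-01,  1.49842733e+00, -5.47226917e-05,
        1.33100815e+00, -2.23425242e-01]), 'dq': array([-4.28728753e-04, -5.53000747e-04,  4.46619686e-04,  1.46828555e-05,
       -4.03123023e-04, -2.40054726e-04]), 'tau': array([ 3.52101870e-04, -4.12269652e+01, -2.59744066e+01, -1.17537979e-04,
        4.14039561e-03,  4.74903359e-06]), 'eef_pos': array([229.53875107, 471.87471325, 230.7395723 ]), 'ee_rot': array([-2.56779283e-04,  2.24453653e-01,  9.74484551e-01, -5.92944534e-04]), 'force': array([ 0.77342577, -0.5223809 , -0.00454429]), 'wrist_torque': array([-0.01896179,  0.04523754,  0.0016222 ]), 'grip_width': 1.0013529096102498}
scene {'fx': 446.31564148700977, 'fy': 446.31564148700977, 'cx': 275.1423862905284, 'cy': 211.77691277779496, 'cam_to_world': array([[ 8.27790241e-01,  2.58728690e-01, -4.97818020e-01,
         7.20710908e+01],
       [-5.60994622e-01,  3.70717939e-01, -7.40171091e-01,
        -6.71547981e+02],
       [-6.95342598e-03,  8.91979638e-01,  4.52022096e-01,
         4.73138366e+02],
       [ 0.00000000e+00,  0.00000000e+00,  0.00000000e+00,
         1.00000000e+00]])}
top {'fx': 491.41805586771545, 'fy': 491.41805586771545, 'cx': 280.49045873241, 'cy': 216.69123972125865, 'cam_to_world': array([[-1.82090084e-02,  9.84945207e-01, -1.71905120e-01,
         3.90408275e+02],
       [-9.99751017e-01, -1.57185334e-02,  1.58376928e-02,
         4.69326905e+01],
       [ 1.28971632e-02,  1.72150707e-01,  9.84986191e-01,
         1.03760888e+03],
       [ 0.00000000e+00,  0.00000000e+00,  0.00000000e+00,
         1.00000000e+00]])}
```

View pics/scene0.png

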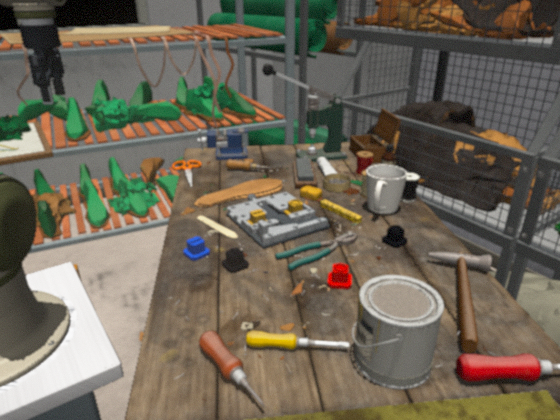

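View pics/top0.png

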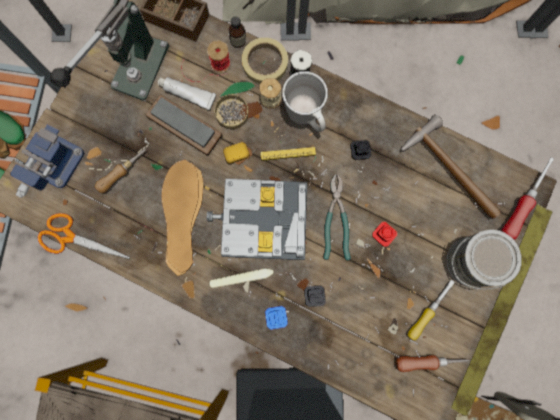

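```bash
cat > h.py <<'E'
from rig import *
import numpy as np, cv2
def ray(cam,uv):
    m=camera_model(cam);T=np.array(m["cam_to_world"])
    u,v=uv
    d=np.array([(u-m["cx"])/m["fx"],-(v-m["cy"])/m["fy"],-1.0])
    return T[:3,3],T[:3,:3]@d
def at_z(cam,uv,z):
    o,d=ray(cam,uv); return o+d*(z-o[2])/d[2]
def proj(cam,p):
    m=camera_model(cam);T=np.array(m["cam_to_world"])
    q=T[:3,:3].T@(np.array(p)-T[:3,3])
    return np.array([m["cx"]+m["fx"]*q[0]/-q[2], m["cy"]+m["fy"]*-q[1]/-q[2]])
E
python3 - <<'E'
from h import *
p,d=capture("top"); q,e=capture("scene")
cv2.imwrite("pics/top1.png",cv2.resize(p[165:275,195:325,::-1],None,fx=5,fy=5,interpolation=cv2.INTER_CUBIC))
cv2.imwrite("pics/scene1.png",cv2.resize(q[170:260,210:340,::-1],None,fx=6,fy=6,interpolation=cv2.INTER_CUBIC))
Z=dict(holder=0,crossing=22,stop_end=22,jaw_face=12,ring_die_center=25,bar_die_center=25,wedge_tab=31)
for c in ("top","scene"):
  for t in Z:
    for r in pinpoint(c,t)[:4]:
      print(c,t,round(r["p"],2),np.round(r["centre"],1),np.round(at_z(c,r["centre"],Z[t]),1))
E
```

```text
top holder 0.8 [266.5 219.2] [566.5  60.3   0. ]
top crossing 0.93 [266.2 217.5] [566.4  60.6  22. ]
top stop_end 0.74 [228.7 217.9] [566.8 139.1  22. ]
top jaw_face 0.82 [281.  217.2] [568.3  29.4  12. ]
top ring_die_center 0.57 [383.5 231.9] [ 531.5 -183.7   25. ]
top ring_die_center 0.53 [362.1 147.2] [ 716.  -147.5   25. ]
top ring_die_center 0.5 [267.  195.4] [613.1  58.2  25. ]
top bar_die_center 0.97 [275.9 318.7] [358.3  43.7  25. ]
top bar_die_center 0.7 [264.3 239.3] [520.1  65.1  25. ]
top bar_die_center 0.56 [312.5 300. ] [394.1 -31.3  25. ]
top wedge_tab 0.6 [290.  248.4] [499.6  12.4  31. ]
scene holder 0.86 [276.3 220.5] [570.8  65.6   0. ]
scene crossing 0.79 [275.6 209.4] [576.4  76.4  22. ]
scene crossing 0.26 [219.4 227.2] [432.9  74.9  22. ]
scene stop_end 0.78 [259.2 201.2] [569.  134.1  22. ]
scene jaw_face 0.54 [284.2 220.9] [571.4  35.5  12. ]
scene ring_die_center 0.97 [340.6 273.9] [ 524.9 -200.8   25. ]
scene ring_die_center 0.66 [297.6 204.6] [628.2  62.9  25. ]
scene ring_die_center 0.2 [282.4 222.9] [549.   10.4  25. ]
scene bar_die_center 0.83 [235.6 259.1] [398.  -55.5  25. ]
scene bar_die_center 0.59 [192.6 248.5] [348.6  23.9  25. ]
scene bar_die_center 0.53 [256.5 214.3] [525.1  75.6  25. ]
scene wedge_tab 0.67 [266.  225.8] [507.6  10.2  31. ]
```

View pics/top1.png

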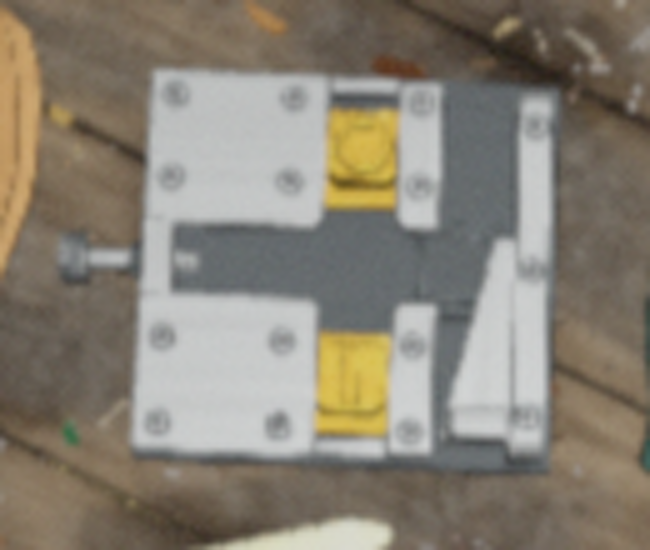

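View pics/scene1.png

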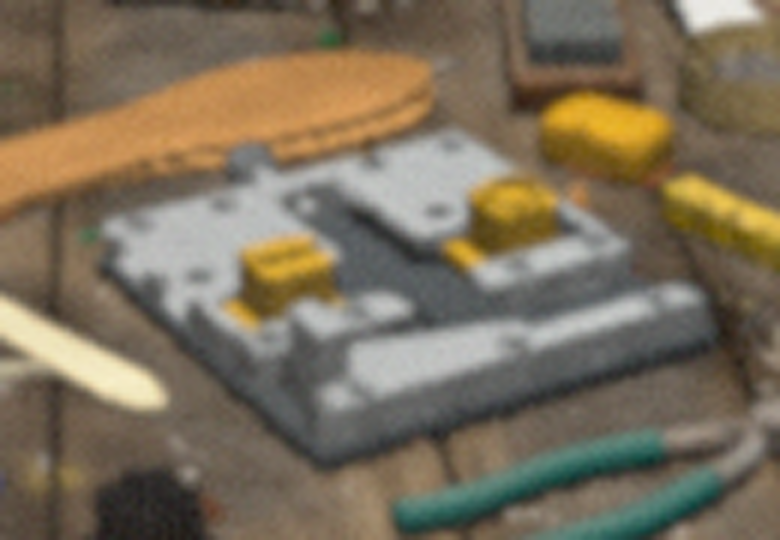

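```bash
python3 - <<'E'
from h import *
p,d=capture("top"); m=camera_model("top");T=np.array(m["cam_to_world"])
v,u=np.mgrid[165:275,195:325]; z=d[165:275,195:325]
c=np.stack([(u-m["cx"])/m["fx"]*z,-(v-m["cy"])/m["fy"]*z,-z],-1)
w=c@T[:3,:3].T+T[:3,3]
H=w[...,2]
for r in range(12,92,3): print(' '.join('%3d'%x for x in H[r,20:115:3]))
for cpx in [(153,70),(135,455),(548,470),(560,88),(130,458)]:
    print(cpx,np.round(at_z("top",(195+(cpx[0]-2)/5,165+(cpx[1]-2)/5),22),1),np.round(at_z("top",(195+(cpx[0]-2)/5,165+(cpx[1]-2)/5),8),1))
sel=(H>15)&(H<29)
pts=w[sel][:,:2].astype(np.float32); 
pts=pts[(abs(pts[:,0]-566)<110)&(abs(pts[:,1]-60)<110)]
print(len(pts),cv2.minAreaRect(pts))
for t in ("beeswax","folding_rule","bone_folder","cut_soles","pincers"):
    r=masks_of("top",t)
    if r: 
        uv=np.argwhere(r[0]["region"])[:,::-1].astype(float); P=np.array([at_z("top",x,10) for x in uv]); print(t,r[0]["p"],P.min(0).round(),P.max(0).round())
r=masks_of("top","holder")[0]; print(cv2.minAreaRect(np.array([at_z("top",x[::-1],12)[:2] for x in np.argwhere(r["region"])],dtype=np.float32)))
E
```

```text
0   0   0  -1   0   0  -1   1   0   0  -2   3   2   0   0   3  -1   3   3   2   0   3   0  -1  -2   1   1   2  -8   0   1  -1
  0   3   0   0  22  21  21  22  25  25  23  21  23  20  25  23  21   5   6   4   3   0   0   0   1  -2  -2   2  -1   0 -11   0
  0  -2   1   0  22  22  22  22  19  22  21  20  23  21  22  18  14  21  20  18  24  24  25   4  11  12   4   8  22  23  24   3
 -1  -1   1   1  22  20  25  25  25  21  25  19  21  20  22  24  13   5  10   6  23  19  21   5   9   4   8   7  21  20  23  -2
  0  -1  -1  -1  20  24  21  24  24  21  21  21  21  19  26  14  39  41  43  41  18  22  24   8   9   6   7  10  24  21  10   0
-11   0  -1   0  20  21  21  21  22  21  24  23  18  21  20  17  39  35  37  43  22  21  22 1037   4   6   8   9  18  21   7   0
  1   0 -12   2  21  23  22  23  20  23  24  22  23  24  23  18  41  33  40  46  20  21  21   8   8   8   6   7  23  19   8   0
  1   4   0   5  19  24  23  22  18  22  24  19  20  19  22  14  38  45  39  35  25  23  21   8   5   7   4   6  22  20   8   2
  5   0  -3  20  21  22  20  22  25  20  20  20  21  24  22  15  28  30  30  
[... 2371 characters left out ...]
.6 146.5  22. ] [655.2 147.9   8. ]
(135, 455) [488.  153.8  22. ] [489.3 155.2   8. ]
(548, 470) [478.9 -16.8  22. ] [480.1 -17.7   8. ]
(560, 88) [641.2 -26.3  22. ] [644.6 -27.3   8. ]
(130, 458) [486.8 155.8  22. ] [488.1 157.3   8. ]
4047 ((568.1639404296875, 74.68365478515625), (187.5482635498047, 161.18051147460938), 86.78357696533203)
beeswax 0.81 [694.  98.  10.] [734. 150.  10.]Traceback (most recent call last):
  File "<stdin>", line 17, in <module>
  File "h.py", line 9, in at_z
    o,d=ray(cam,uv); return o+d*(z-o[2])/d[2]
        ~~~^^^^^^^^
  File "h.py", line 4, in ray
    m=camera_model(cam);T=np.array(m["cam_to_world"])
ValueError: time passes only in moves, steps and waits
```

```bash
cat > h.py <<'E'
from rig import *
import numpy as np, cv2
M={}
def cm(cam):
    if cam not in M: M[cam]=camera_model(cam)
    return M[cam]
def ray(cam,uv):
    m=cm(cam);T=np.array(m["cam_to_world"])
    u,v=uv
    d=np.array([(u-m["cx"])/m["fx"],-(v-m["cy"])/m["fy"],-1.0])
    return T[:3,3],T[:3,:3]@d
def at_z(cam,uv,z):
    o,d=ray(cam,uv); return o+d*(z-o[2])/d[2]
def proj(cam,p):
    m=cm(cam);T=np.array(m["cam_to_world"])
    q=T[:3,:3].T@(np.array(p)-T[:3,3])
    return np.array([m["cx"]+m["fx"]*q[0]/-q[2], m["cy"]+m["fy"]*-q[1]/-q[2]])
E
python3 - <<'E'
from h import *
from scipy.optimize import minimize
print(sense()["time_s"])
D=[];
for i in range(4):
    p,d=capture("top"); D.append(d)
d=np.median(D,0); np.save("d.npy",d)
m=cm("top");T=np.array(m["cam_to_world"])
v,u=np.mgrid[165:275,195:325]; z=d[165:275,195:325]
c=np.stack([(u-m["cx"])/m["fx"],-(v-m["cy"])/m["fy"],-np.ones(u.shape)],-1)@T[:3,:3].T
H=T[2,3]+c[...,2]*z
s=(22-T[2,3])/c[...,2]; X=T[0,3]+c[...,0]*s; Y=T[1,3]+c[...,1]*s
ok=z>0; hi=np.clip((H-11)/8,0,1)
S=lambda t:1/(1+np.exp(-t/0.7))
def cost(q,full=False):
    a=q[2]; cx,sx=np.cos(a),np.sin(a)
    dx,dy=X-q[0],Y-q[1]; x=cx*dx+sx*dy; y=-sx*dx+cx*dy
    inside=S(84-abs(x))*S(88-y)
    lip=S(y-15.5)*(1-S(15.5-abs(x))*S(78-y))
    rl=S(-15.5-y)*S(abs(x)-15.5)
    mod=inside*np.clip(lip+rl,0,1)
    w=ok&(y>-28)&(y<98)&(abs(x)<96)&~((abs(y)<17)&(abs(x)>22))&~((abs(abs(x)-19)<7)&(abs(abs(y)-19)<7))&~((abs(x)<18)&(y<-18))&~((abs(x)<9)&((y>88)|((y>60)&(y<80))))
    return (np.abs(mod-hi)*w).sum()/1
best=None
for a in np.radians([-4,-3,-2]):
  for y0 in (59,62,65):
    r=minimize(cost,[566,y0,a],method="Nelder-Mead",options=dict(initial_simplex=[[566,y0,a],[569,y0,a],[566,y0+3,a],[566,y0,a+.02]]))
    if best is None or r.fun<best.fun: best=r
    print(r.fun,r.x[:2],np.degrees(r.x[2]))
q=best.x
# tops of dies
for t,(uc,vc) in dict(ring=(267,195.5),bar=(265,240)).items():
    k=(H>34)&(H<48)&(abs(u-uc)<12)&(abs(v-vc)<16)&ok
    s=(38.-T[2,3])/c[...,2]; P=np.c_[(T[0,3]+c[...,0]*s)[k],(T[1,3]+c[...,1]*s)[k]]
    R=np.array([[np.cos(q[2]),np.sin(q[2])],[-np.sin(q[2]),np.cos(q[2])]])
    L=(P-q[:2])@R.T; print(t,k.sum(),P.mean(0),"holder:",L.mean(0),L.min(0),L.max(0))
for t in ("bone_folder","folding_rule"):
    r=boxes_of("top",t); print(t,[(x["p"],at_z("top",x["centre"],5)) for x in r[:2]])
print(sense()["time_s"])
E
```

```text
1.15
202.00404010420124 [567.18470517  62.56894736] -2.7880789396778742
201.84591351702076 [567.11361617  62.53462219] -2.81347357072623
201.81602592357314 [567.08801915  62.48613437] -2.846851325822347
201.74743119507536 [567.1576016   62.48237384] -2.8471355269495393
201.70176754546725 [567.09953567  62.55042991] -2.8353256099155155
201.5647462729525 [567.15997897  62.5524246 ] -2.847933964914024
201.7501521071119 [567.21191416  62.5297276 ] -2.81351183003132
201.79064462199779 [567.11369335  62.54224275] -2.856561912992302
201.62610563550638 [567.10661571  62.50695387] -2.881107705408416
ring 173 [613.43109395  57.40853793] holder: [46.46954231 -2.83853659] [ 33.15359942 -16.75367728] [59.4828735  10.68769422]
bar 183 [517.38100976  64.53333699] holder: [-49.81591054  -0.49482017] [-62.94402273 -14.22762471] [-35.75227882  13.04672713]
bone_folder [(0.7, array([443.80521334, 114.62856563,   5.        ])), (0.49, array([518.37771768,  65.93710688,   5.        ]))]
folding_rule [(0.74, array([716.36516476,  18.47603918,   5.        ]))]
1.45
```

```bash
python3 -m crank '{"dp":[[3.5,-3.4,0],[3.5,-3.4,0],[3.5,-3.4,0],[3.5,-3.4,0],[3.5,-3.4,0],[3.5,-3.4,0],[3.5,-3.4,0],[3.5,-3.4,0],[3.5,-3.4,0],[3.5,-3.4,0]],"delta_rot":[[0,0,0],[0,0,0],[0,0,7.7],[0,0,7.7],[0,0,7.7],[0,0,0],[0,0,0],[0,0,0],[0,0,0],[0,0,0]],"claw":[255,255,255,255,255,255,255,255,255,255]}' 40
```

```text
time_s: 2.45
eef_pos: [575.9, 135.7, 231.4]
ee_rot: [0.0, 0.035, 0.999, 0.0]
force: [1.2, 0.4, -0.3]
grip_width: -0.004
```

```bash
python3 -m crank '{"dp":[[3.5,-3.8,0],[3.9,-3.9,-1],[0,0,-4.5],[0,0,-4.5],[0,0,-4],[0,0,0]],"delta_rot":[[0,0,0.5],[0,0,0.6],[0,0,0],[0,0,0],[0,0,0],[0,0,0]],"claw":[255,255,255,255,255,255]}'; python3 - <<'E'
from h import *
s=sense();print(s["eef_pos"],s["ee_rot"],s["force"])
p,d=capture("top");cv2.imwrite("pics/t2.png",cv2.resize(p[120:290,190:330,::-1],None,fx=3.5,fy=3.5))
p,d=capture("scene");cv2.imwrite("pics/s2.png",cv2.resize(p[110:270,170:370,::-1],None,fx=3.5,fy=3.5))
E
```

```text
time_s: 3.05
eef_pos: [640.5, 65.9, 86.8]
ee_rot: [-0.005, 0.025, 1.0, 0.0]
force: [0.5, 0.1, 0.2]
grip_width: 0.004
[640.48382066  65.85898898  86.76767696] [-5.34521631e-03  2.53423690e-02  9.99664504e-01  2.69157446e-04] [0.51973651 0.05397617 0.18111216]
```

View pics/s2.png

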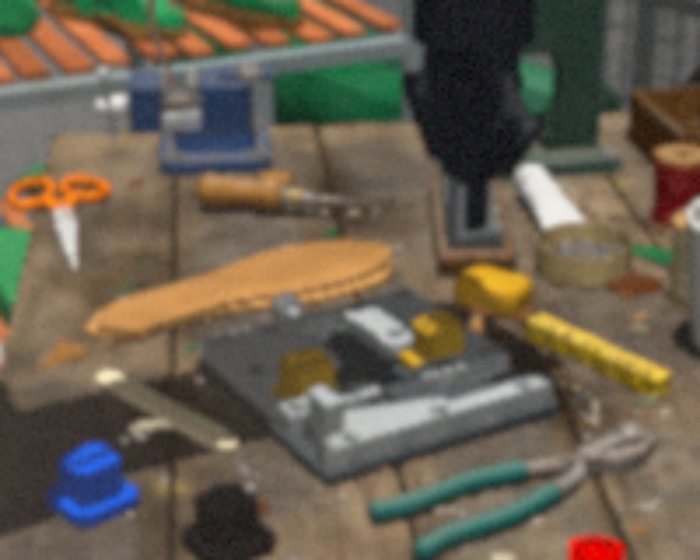

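```bash
python3 -m crank '{"dp":[[0,0,0]],"delta_rot":[[0,0,0]],"claw":[255]}'; python3 -m crank '{"dp":[[0.9,-0.7,-1],[0,0,-1]],"delta_rot":[[0,0,0],[0,0,0]],"claw":[255,255]}'
```

```text
time_s: 3.25
eef_pos: [644.8, 65.8, 95.4]
ee_rot: [0.002, 0.025, 1.0, -0.0]
force: [0.2, -0.8, -0.2]
grip_width: -0.0
time_s: 3.45
eef_pos: [654.0, 57.8, 73.2]
ee_rot: [0.002, 0.026, 1.0, -0.0]
force: [1.0, -0.3, 0.1]
grip_width: -0.001
```

```bash
python3 -m crank '{"dp":[[0,0,-2.5],[0,0,-2],[0,0,0]],"delta_rot":[[0,0,0],[0,0,0],[0,0,0]],"claw":[255,255,255]}'; python3 - <<'E'
from h import *
s=sense();print(s["eef_pos"],s["ee_rot"],s["force"])
p,d=capture("scene");cv2.imwrite("pics/s3.png",cv2.resize(p[150:250,210:340,::-1],None,fx=6,fy=6))
E
```

```text
time_s: 3.75
eef_pos: [650.8, 58.7, 24.1]
ee_rot: [-0.003, 0.025, 1.0, 0.0]
force: [0.8, -1.1, 0.0]
grip_width: 0.001
[650.75650881  58.74278438  24.13852174] [-2.80471305e-03  2.53635429e-02  9.99674346e-01  1.60897760e-04] [ 0.84113366 -1.10571834  0.00667445]
```

View pics/s3.png

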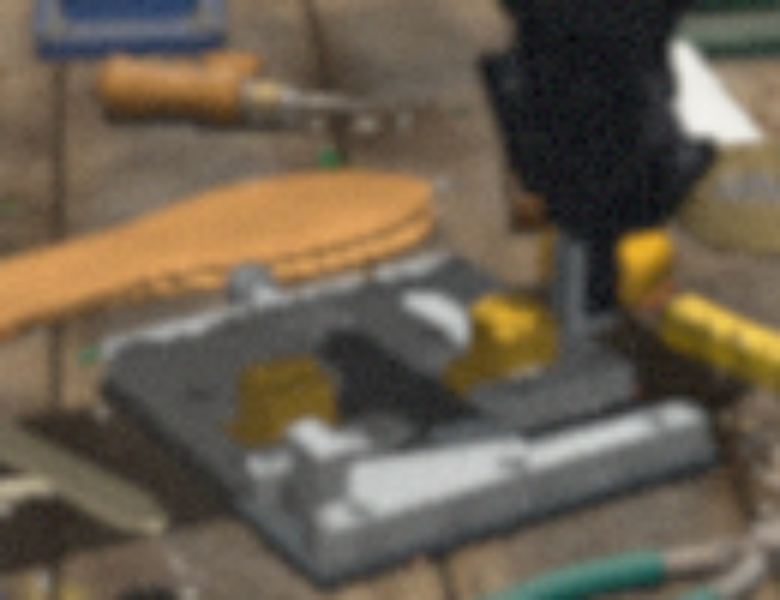

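```bash
python3 -m crank '{"dp":[[0,0,0.1],[0,0,0]],"delta_rot":[[0,0,0],[0,0,0]],"claw":[255,255]}'
```

```text
time_s: 4.0
eef_pos: [653.2, 58.7, 29.9]
ee_rot: [0.001, 0.025, 1.0, -0.0]
force: [0.3, -0.1, -0.2]
grip_width: -0.003
```

```bash
python3 -m crank '{"dp":[[-0.5,0.02,-0.1],[-0.5,0.02,-0.1],[-0.5,0.03,0],[-0.5,0.02,0],[-0.5,0.03,0],[-0.5,0.02,0],[-0.5,0.03,0],[-0.5,0.03,0],[-0.4,0.02,0],[-0.2,0.01,0]],"delta_rot":[[0,0,0],[0,0,0],[0,0,0],[0,0,0],[0,0,0],[0,0,0],[0,0,0],[0,0,0],[0,0,0],[0,0,0]],"claw":[255,255,255,255,255,255,255,255,255,255]}';python3 -m crank '{"dp":[[-0.2,0.01,0],[0,0,0],[0,0,0]],"delta_rot":[[0,0,0],[0,0,0],[0,0,0]],"claw":[255,255,255]}'; cat >> h.py <<'E'
C=np.array([567.1,62.5]);A=np.radians(-2.84)
EX=np.array([np.cos(A),np.sin(A)]);EY=np.array([-np.sin(A),np.cos(A)])
def toh(p): d=np.array(p)[:2]-C; return np.array([d@EX,d@EY])
def look(tag):
    s=sense();print("t",s["time_s"],"tcp",s["eef_pos"].round(1),"h",toh(s["eef_pos"]).round(1),"F",s["force"].round(1))
    p,d=capture("top");cv2.imwrite(f"pics/t{tag}.png",cv2.resize(p[165:275,195:325,::-1],None,fx=5,fy=5,interpolation=cv2.INTER_CUBIC))
    q,e=capture("scene");cv2.imwrite(f"pics/s{tag}.png",cv2.resize(q[150:250,210:340,::-1],None,fx=6,fy=6,interpolation=cv2.INTER_CUBIC))
    np.savez(f"f{tag}.npz",p=p,d=d,q=q,e=e)
E
python3 -c "
from h import *
look('4')"
```

```text
time_s: 5.0
eef_pos: [606.0, 61.2, 26.4]
ee_rot: [-0.0, 0.025, 1.0, 0.0]
force: [0.1, 0.2, -0.4]
grip_width: 0.005
time_s: 5.3
eef_pos: [604.3, 61.2, 26.3]
ee_rot: [-0.0, 0.025, 1.0, -0.0]
force: [0.4, 0.6, 0.8]
grip_width: 0.001
t 5.3 tcp [604.3  61.2  26.3] h [37.3  0.6] F [0.4 0.6 0.8]
```

View pics/s4.png

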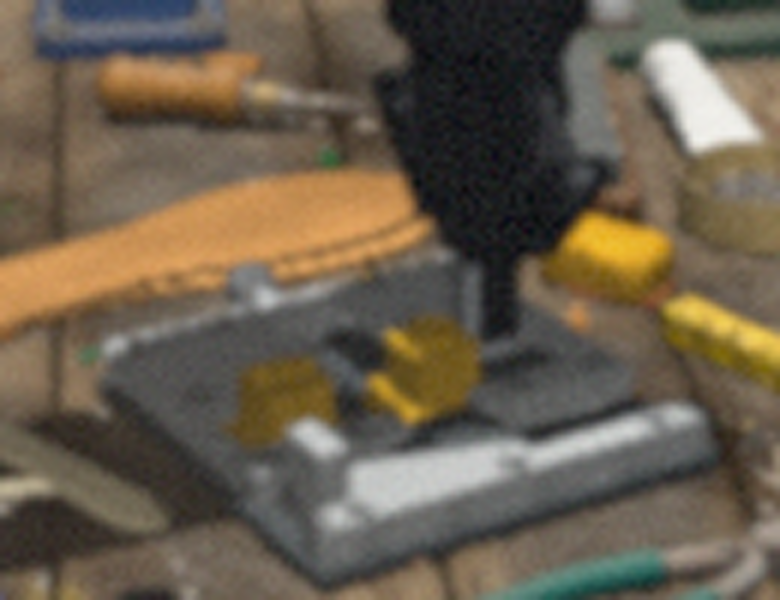

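View pics/t4.png

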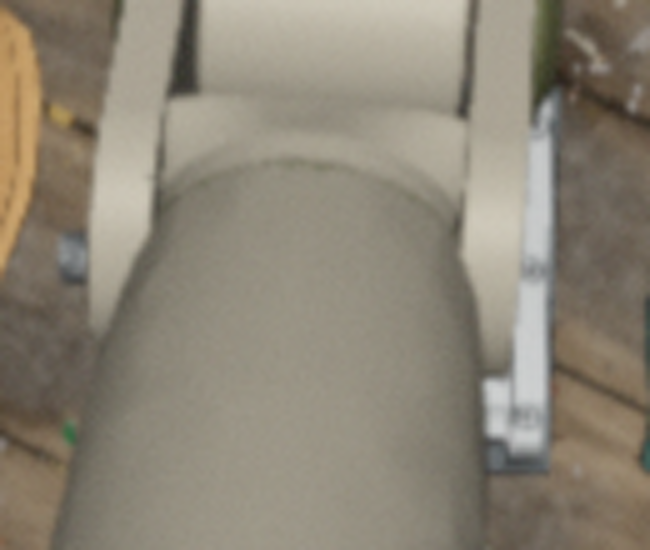

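```bash
cat >> h.py <<'E'
def boxpts(hx,hy,half,z):
    return [np.r_[C+EX*(hx+a*half)+EY*(hy+b*half),z] for a,b in ((-1,-1),(1,-1),(1,1),(-1,1))]
def overlay(tag,dies,off=(0,0)):
    q=np.load(f"f{tag}.npz")["q"]; im=cv2.resize(q[150:250,210:340,::-1],None,fx=6,fy=6,interpolation=cv2.INTER_CUBIC)
    im=cv2.convertScaleAbs(im,alpha=1.6)
    def P(p): a=proj("scene",p)+np.array(off); return tuple(int(x) for x in ((a-[210,150]+.5)*6))
    for (x,y),col in dies:
        for half,z in ((14,38),(21,16)):
            cv2.polylines(im,[np.array([P(p) for p in boxpts(x,y,half,z)])],True,col,1)
    for sx in (-1,1):
      for sy in (0,1):
        pass
    L=[[(-84,88),(84,88)],[(-84,88),(-84,-88)],[(15.5,20),(15.5,78)],[(-15.5,20),(-15.5,78)],[(-15.5,78),(15.5,78)],[(-84,-88),(84,-88)]]
    for a,b in L:
        cv2.line(im,P(np.r_[C+EX*a[0]+EY*a[1],22]),P(np.r_[C+EX*b[0]+EY*b[1],22]),(255,0,255),1)
    cv2.imwrite(f"pics/o{tag}_{int(sum(off)*10)}.png",im)
E
python3 -c "
from h import *
overlay('4',[((12.3,0),(0,255,0)),((-50,0),(0,0,255))])"
```

```text
(no output)
```

View pics/o4_0.png

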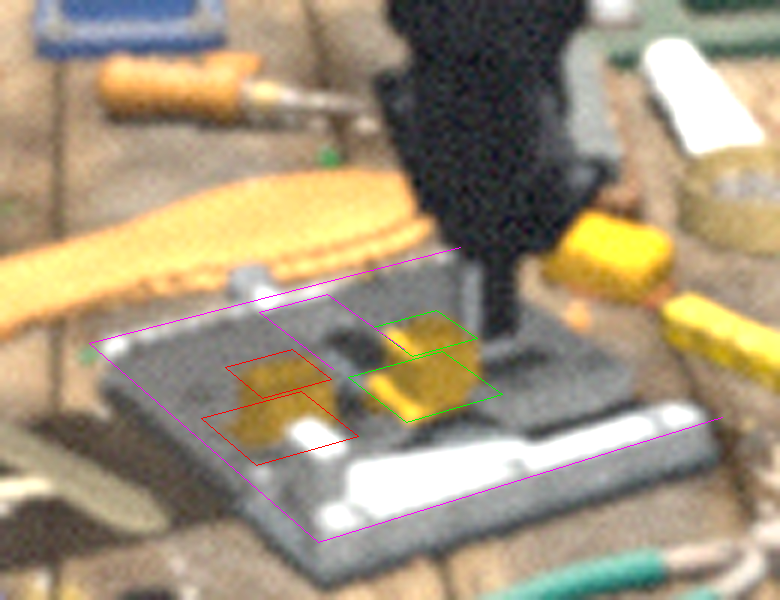

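```bash
cat > fit.py <<'E'
from h import *
from scipy.optimize import minimize
def brass(q):
    hsv=cv2.cvtColor(q,cv2.COLOR_RGB2HSV); 
    return ((hsv[...,0]>17)&(hsv[...,0]<32)&(hsv[...,1]>190)).astype(np.uint8)
def sil(x,y,off,foot,sc=8,org=(215,170),wh=(110,70)):
    im=np.zeros((wh[1]*sc,wh[0]*sc),np.uint8)
    bodies=[[(14,22 if not foot else 16),(14,38)],[(12.2,38),(12.2,42)]]
    if foot: bodies.append([(21,8),(21,16)])
    for b in bodies:
        pts=np.array([proj("scene",p)+off for h,z in b for p in boxpts(x,y,h,z)])
        pts=((pts-org+.5)*sc).astype(np.int32)
        cv2.fillConvexPoly(im,cv2.convexHull(pts),255)
    return cv2.resize(im,wh,interpolation=cv2.INTER_AREA)/255.
if __name__=="__main__":
    import sys
    q=cv2.imread("pics/scene0.png")[:,:,::-1].copy() if sys.argv[1]=="0" else np.load(f"f{sys.argv[1]}.npz")["q"]
    b=brass(q)[170:240,215:325]
    cv2.imwrite(f"pics/b{sys.argv[1]}.png",cv2.resize(np.hstack([b*255]),None,fx=6,fy=6,interpolation=cv2.INTER_NEAREST))
    n,l,st,ce=cv2.connectedComponentsWithStats(b)
    print([(st[i],ce[i]+[215,170]) for i in range(1,n) if st[i][4]>30])
E
python3 fit.py 0; python3 fit.py 4
```

```text
[(array([ 86,  15,  21,  15, 202], dtype=int32), array([310.48019802, 191.46534653])), (array([75, 31, 12, 10, 59], dtype=int32), array([295.16949153, 204.96610169]))]
[(array([ 86,  16,  20,  14, 165], dtype=int32), array([311.66666667, 191.86666667]))]
```

View pics/b4.png

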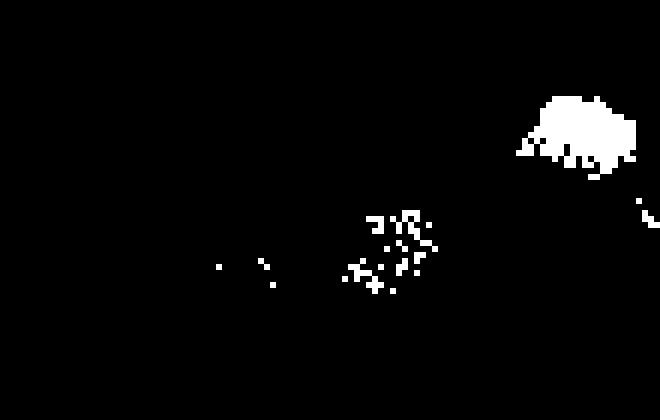

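```bash
python3 - <<'E'
s=open('fit.py').read()
a=s.index("    hsv=");b=s.index("def sil")
s=s[:a]+"    q=cv2.GaussianBlur(q.astype(np.float32),(3,3),0.6); r=(np.minimum(q[...,0],q[...,1])-q[...,2])/(q.sum(-1)+1)\n    return (r>0.17).astype(np.uint8)\n"+s[b:]
a=s.index("    n,l,st")
s=s[:a]+'''    n,l,st,ce=cv2.connectedComponentsWithStats(b)
    for arg in sys.argv[2:]:
        x0,y0,foot=map(float,arg.split(","))
        for off in [(1.2,.8),(0.6,.4)]:
            u,v=(proj("scene",np.r_[C+EX*x0+EY*y0,30])-[215,170]).astype(int)
            w=np.zeros(b.shape);w[max(v-16,0):v+16,max(u-16,0):u+16]=1
            r=min(((np.abs(sil(x,y,np.array(off),foot)-b)*w).sum(),x,y) for x in np.arange(x0-8,x0+8.1,1) for y in np.arange(y0-4,y0+4.1,1))
            print(arg,off,r)
'''
open('fit.py','w').write(s)
E
python3 fit.py 0 46,0,0 -50,0,0; python3 fit.py 4 12,0,1 -50,0,0
```

```text
46,0,0 (1.2, 0.8) (np.float64(159.9294117647059), np.float64(44.0), np.float64(1.0))
46,0,0 (0.6, 0.4) (np.float64(160.87843137254902), np.float64(44.0), np.float64(-2.0))
-50,0,0 (1.2, 0.8) (np.float64(91.15294117647058), np.float64(-54.0), np.float64(-3.0))
-50,0,0 (0.6, 0.4) (np.float64(91.68235294117646), np.float64(-54.0), np.float64(-4.0))
12,0,1 (1.2, 0.8) (np.float64(164.02745098039216), np.float64(16.0), np.float64(4.0))
12,0,1 (0.6, 0.4) (np.float64(164.54901960784315), np.float64(16.0), np.float64(4.0))
-50,0,0 (1.2, 0.8) (np.float64(85.0156862745098), np.float64(-53.0), np.float64(0.0))
-50,0,0 (0.6, 0.4) (np.float64(85.93333333333332), np.float64(-54.0), np.float64(-4.0))
```

View pics/b4.png

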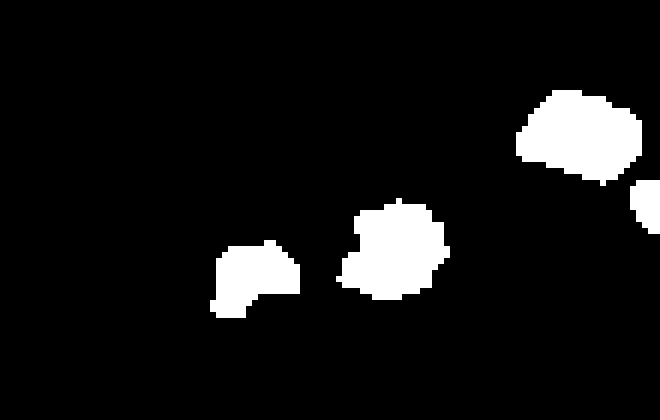

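```bash
python3 -c "
from h import *
overlay('4',[((12.3,0),(0,255,0)),((15.5,0),(255,0,0)),((-52,0),(0,0,255))],off=(1.2,.8))"
```

```text
(no output)
```

View pics/o4_20.png

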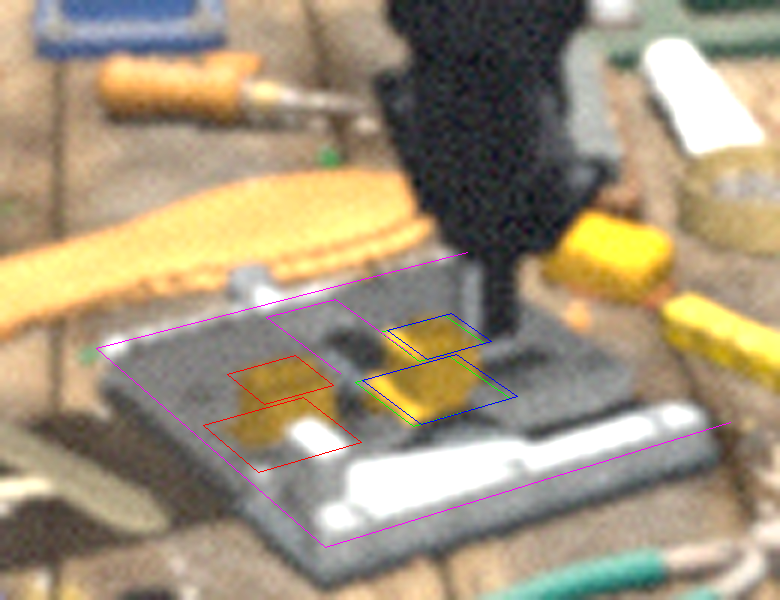

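```bash
python3 -m crank '{"dp":[[-0.4,0.02,0],[-0.4,0.02,0],[-0.3,0.01,0],[-0.18,0.01,0],[0,0,0],[0,0,0]],"delta_rot":[[0,0,0],[0,0,0],[0,0,0],[0,0,0],[0,0,0],[0,0,0]],"claw":[255,255,255,255,255,255]}';  python3 -c "
from h import *
look('5')
overlay('5',[((0,0),(0,255,0)),((3,0),(255,0,0)),((-50,0),(0,0,255))],off=(1.2,.8))"
```

```text
time_s: 6.0
eef_pos: [591.6, 61.8, 26.4]
ee_rot: [-0.0, 0.025, 1.0, -0.0]
force: [1.4, -0.8, 0.8]
grip_width: 0.0
t 6.0 tcp [591.6  61.8  26.4] h [24.5  0.5] F [ 1.4 -0.8  0.8]
```

View pics/o5_20.png

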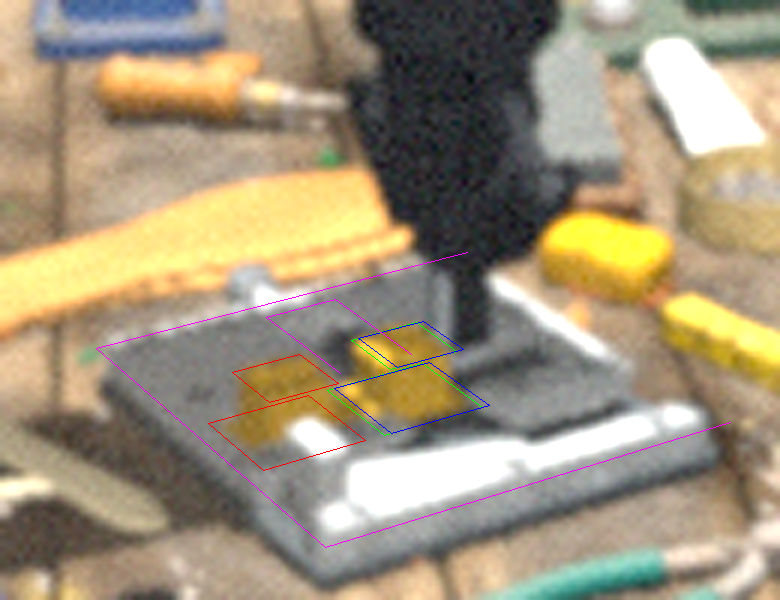

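```bash
python3 -m crank '{"dp":[[0.8,-0.04,0],[0.2,-0.01,1.5],[0,0,1.5],[-1.7,-1.8,0],[-1.84,-1.87,0],[0,0,-1.5],[0,0,-1.4],[0,0,0],[0,0,0]],"delta_rot":[[0,0,0],[0,0,0],[0,0,0],[0,0,0],[0,0,0],[0,0,0],[0,0,0],[0,0,0],[0,0,0]],"claw":[255,255,255,255,255,255,255,255,255]}';  python3 -c "
from h import *
look('6')"
```

```text
time_s: 7.0
eef_pos: [566.5, 24.9, 27.4]
ee_rot: [-0.0, 0.025, 1.0, 0.0]
force: [0.4, -0.3, 0.0]
grip_width: 0.001
t 7.0 tcp [566.5  24.9  27.4] h [  1.2 -37.6] F [ 0.4 -0.3  0. ]
```

View pics/s6.png

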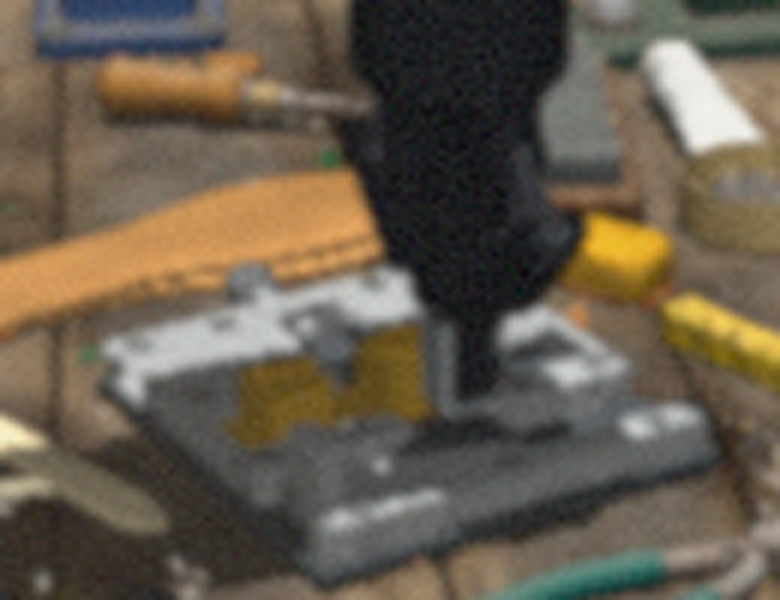

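```bash
python3 -m crank '{"dp":[[0.03,0.4,0],[0.01,0.3,0],[0,0.1,0],[0,0.1,0],[0,0.1,0],[0,0.1,0],[0,0.1,0]],"delta_rot":[[0,0,0],[0,0,0],[0,0,0],[0,0,0],[0,0,0],[0,0,0],[0,0,0]],"claw":[255,255,255,255,255,255,255]}'; python3 -m crank '{"dp":[[0.01,0.1,0],[0,0.1,0],[0.01,0.1,0]],"delta_rot":[[0,0,0],[0,0,0],[0,0,0]],"claw":[255,255,255]}';
```

```text
time_s: 7.8
eef_pos: [566.6, 36.6, 27.4]
ee_rot: [0.0, 0.025, 1.0, -0.0]
force: [0.1, -1.2, 1.2]
grip_width: 0.002
time_s: 8.1
eef_pos: [566.8, 39.7, 27.3]
ee_rot: [-0.0, 0.025, 1.0, -0.0]
force: [-0.4, -1.0, 0.5]
grip_width: 0.001
```

```bash
python3 -m crank '{"dp":[[0.01,0.1,0],[0,0.1,0],[0.01,0.1,0],[0,0.1,0]],"delta_rot":[[0,0,0],[0,0,0],[0,0,0],[0,0,0]],"claw":[255,255,255,255]}'
```

```text
time_s: 8.5
eef_pos: [567.1, 43.6, 27.4]
ee_rot: [0.0, 0.025, 1.0, -0.0]
force: [-0.2, 0.2, 0.1]
grip_width: -0.001
```

```bash
python3 -m crank '{"dp":[[0.01,0.15,0],[0.01,0.3,0],[0.01,0.3,0],[0.02,0.3,0],[0.01,0.3,0],[0.02,0.3,0],[0.01,0.3,0],[0.02,0.3,0],[0.02,0.3,0],[0,0.1,0]],"delta_rot":[[0,0,0],[0,0,0],[0,0,0],[0,0,0],[0,0,0],[0,0,0],[0,0,0],[0,0,0],[0,0,0],[0,0,0]],"claw":[255,255,255,255,255,255,255,255,255,255]}';  python3 -c "
from h import *
look('7')"
```

```text
time_s: 9.5
eef_pos: [568.3, 70.5, 27.4]
ee_rot: [-0.0, 0.025, 1.0, 0.0]
force: [0.7, -0.7, 1.4]
grip_width: 0.003
t 9.5 tcp [568.3  70.5  27.4] h [0.8 8.1] F [ 0.7 -0.7  1.4]
```

View pics/s7.png

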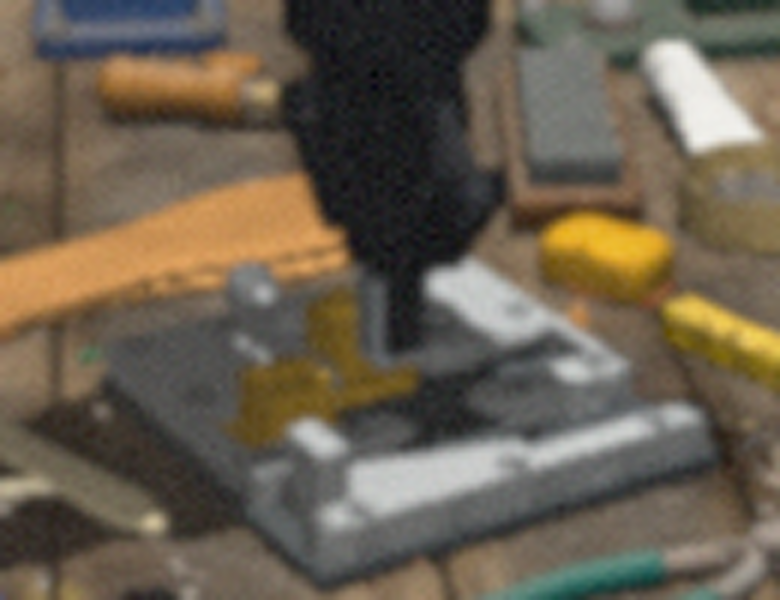

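```bash
python3 -m crank '{"dp":[[0.01,0.1,0],[0,0.1,0],[0.01,0.1,0],[0,0.1,0],[0.01,0.1,0],[0,0.1,0]],"delta_rot":[[0,0,0],[0,0,0],[0,0,0],[0,0,0],[0,0,0],[0,0,0]],"claw":[255,255,255,255,255,255]}'; python3 -m crank '{"dp":[[0.01,0.1,0],[0,0.05,0]],"delta_rot":[[0,0,0],[0,0,0]],"claw":[255,255]}'
```

```text
time_s: 10.2
eef_pos: [568.6, 76.2, 27.4]
ee_rot: [0.0, 0.025, 1.0, -0.0]
force: [-0.1, -1.3, -0.0]
grip_width: -0.005
time_s: 10.4
eef_pos: [568.7, 77.7, 27.4]
ee_rot: [0.0, 0.025, 1.0, -0.0]
force: [0.8, -1.2, -0.1]
grip_width: 0.001
```

```bash
python3 -m crank '{"dp":[[0,0.05,0],[0.01,0.05,0]],"delta_rot":[[0,0,0],[0,0,0]],"claw":[255,255]}'; python3 -m crank '{"dp":[[0,0.05,0],[0,0.05,0]],"delta_rot":[[0,0,0],[0,0,0]],"claw":[255,255]}'
```

```text
time_s: 10.6
eef_pos: [568.8, 78.7, 27.4]
ee_rot: [-0.0, 0.025, 1.0, -0.0]
force: [0.4, -0.9, -0.5]
grip_width: -0.001
time_s: 10.8
eef_pos: [568.8, 79.7, 27.4]
ee_rot: [0.0, 0.025, 1.0, -0.0]
force: [-1.3, -0.9, 0.6]
grip_width: 0.003
```

```bash
python3 -m crank '{"dp":[[0,0.05,0],[0.01,0.05,0]],"delta_rot":[[0,0,0],[0,0,0]],"claw":[255,255]}'; python3 -m crank '{"dp":[[0,0.05,0],[0,0.05,0]],"delta_rot":[[0,0,0],[0,0,0]],"claw":[255,255]}'
```

```text
time_s: 11.0
eef_pos: [568.9, 80.4, 27.5]
ee_rot: [0.0, 0.025, 1.0, -0.0]
force: [0.5, -4.4, 1.5]
grip_width: -0.002
time_s: 11.2
eef_pos: [569.2, 80.9, 27.8]
ee_rot: [0.0, 0.025, 1.0, -0.001]
force: [-1.0, -7.5, 4.7]
grip_width: -0.001
```

```bash
python3 -m crank '{"dp":[[0,0.05,0],[0.01,0.05,0]],"delta_rot":[[0,0,0],[0,0,0]],"claw":[255,255]}'; python3 -c "
from h import *
look('8')"
```

```text
time_s: 11.4
eef_pos: [569.4, 81.3, 28.0]
ee_rot: [0.0, 0.025, 1.0, -0.001]
force: [-2.5, -11.5, 5.9]
grip_width: -0.0
t 11.4 tcp [569.4  81.3  28. ] h [ 1.4 18.9] F [ -2.5 -11.5   5.9]
```

View pics/s8.png

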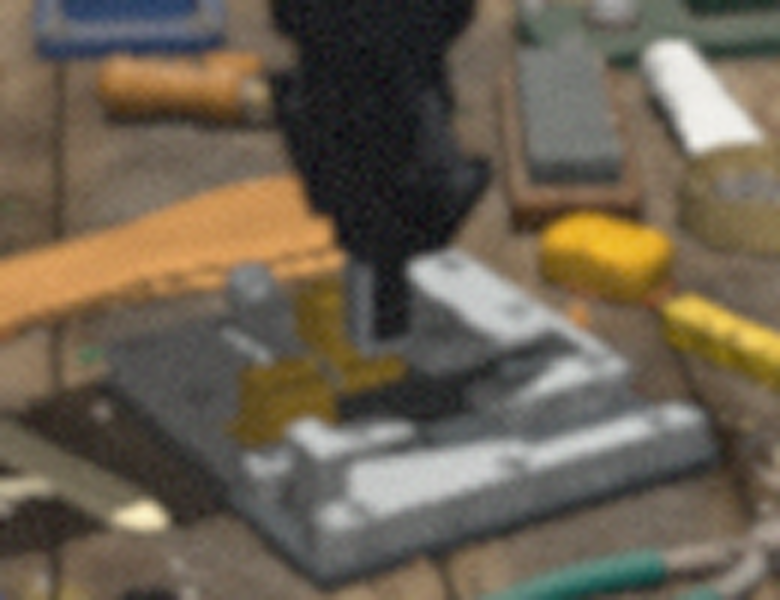

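```bash
python3 -m crank '{"dp":[[-0.05,-0.4,0],[0,0,2],[0,0,1.5],[-3,-0.3,0],[-3,-0.4,0],[-2.9,-0.35,0],[0,0,-1.5],[0,0,-2],[0,0,0],[0,0,0]],"delta_rot":[[0,0,0],[0,0,0],[0,0,0],[0,0,0],[0,0,0],[0,0,0],[0,0,0],[0,0,0],[0,0,0],[0,0,0]],"claw":[255,255,255,255,255,255,255,255,255,255]}';  python3 -c "
from h import *
look('9')"
```

```text
time_s: 12.5
eef_pos: [479.5, 68.3, 27.6]
ee_rot: [-0.0, 0.025, 1.0, 0.0]
force: [1.1, 1.2, 0.3]
grip_width: 0.0
t 12.5 tcp [479.5  68.3  27.6] h [-87.7   1.4] F [1.1 1.2 0.3]
```

View pics/s9.png

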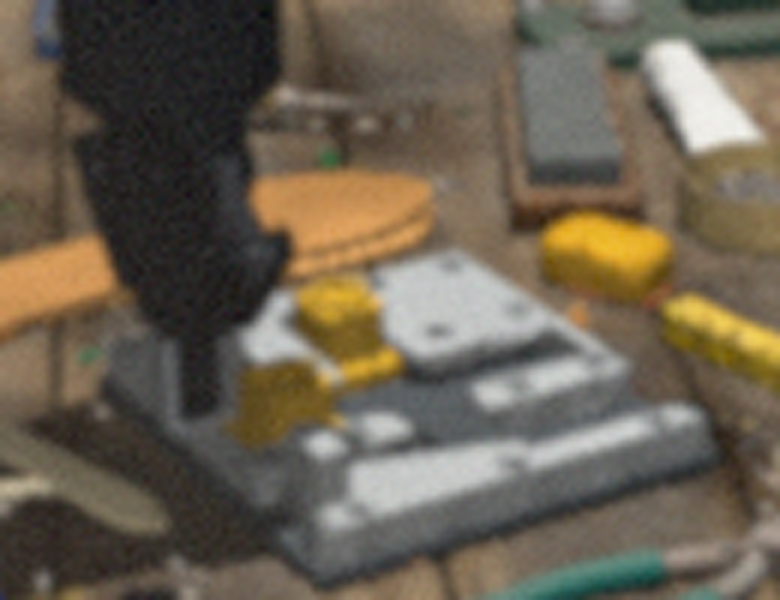

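View pics/t9.png

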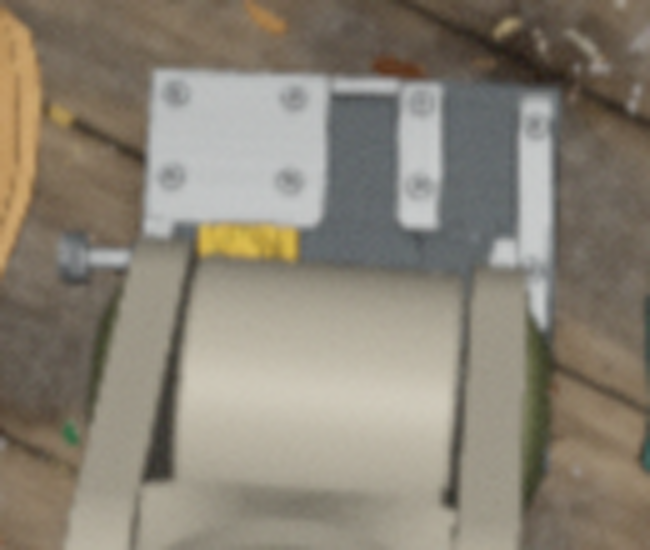

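```bash
python3 -m crank '{"dp":[[0.4,-0.02,0],[0.5,-0.04,0],[0.5,-0.03,0],[0.5,-0.04,0],[0.5,-0.03,0],[0.5,-0.03,0],[0.5,-0.04,0],[0.5,-0.03,0],[0.5,-0.03,0],[0.5,-0.03,0]],"delta_rot":[[0,0,0],[0,0,0],[0,0,0],[0,0,0],[0,0,0],[0,0,0],[0,0,0],[0,0,0],[0,0,0],[0,0,0]],"claw":[255,255,255,255,255,255,255,255,255,255]}'; python3 -m crank '{"dp":[[0.4,-0.02,0],[0.3,-0.02,0],[0,0,0]],"delta_rot":[[0,0,0],[0,0,0],[0,0,0]],"claw":[255,255,255]}'; python3 -c "
from h import *
look('10')
overlay('10',[((-6,0),(0,255,0)),((0,46.5),(255,0,0))],off=(1.2,.8))"
```

```text
time_s: 13.6
eef_pos: [528.9, 64.9, 27.3]
ee_rot: [-0.0, 0.025, 1.0, 0.0]
force: [-0.7, -0.6, 0.1]
grip_width: 0.0
time_s: 13.9
eef_pos: [535.9, 64.5, 27.4]
ee_rot: [0.0, 0.025, 1.0, -0.0]
force: [-0.2, 0.7, -0.1]
grip_width: -0.005
t 13.9 tcp [535.9  64.5  27.4] h [-31.3   0.4] F [-0.2  0.7 -0.1]
```

View pics/o10_20.png

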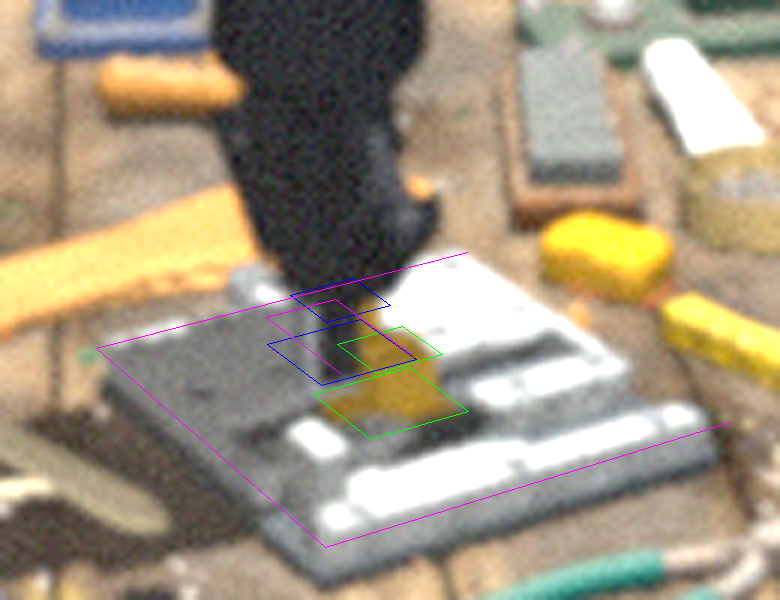

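```bash
python3 -m crank '{"dp":[[0.2,-0.01,0],[0.2,-0.01,0],[0.15,-0.01,0],[0.08,0,0],[0,0,0],[0,0,0]],"delta_rot":[[0,0,0],[0,0,0],[0,0,0],[0,0,0],[0,0,0],[0,0,0]],"claw":[255,255,255,255,255,255]}'; python3 -c "
from h import *
look('11')
overlay('11',[((0,0),(0,255,0)),((0,46.5),(255,0,0))],off=(1.2,.8))"
```

```text
time_s: 14.6
eef_pos: [541.9, 64.2, 27.4]
ee_rot: [0.0, 0.025, 1.0, -0.0]
force: [0.0, -0.0, -0.5]
grip_width: -0.001
t 14.6 tcp [541.9  64.2  27.4] h [-25.3   0.5] F [ 0.  -0.  -0.5]
```

View pics/o11_20.png

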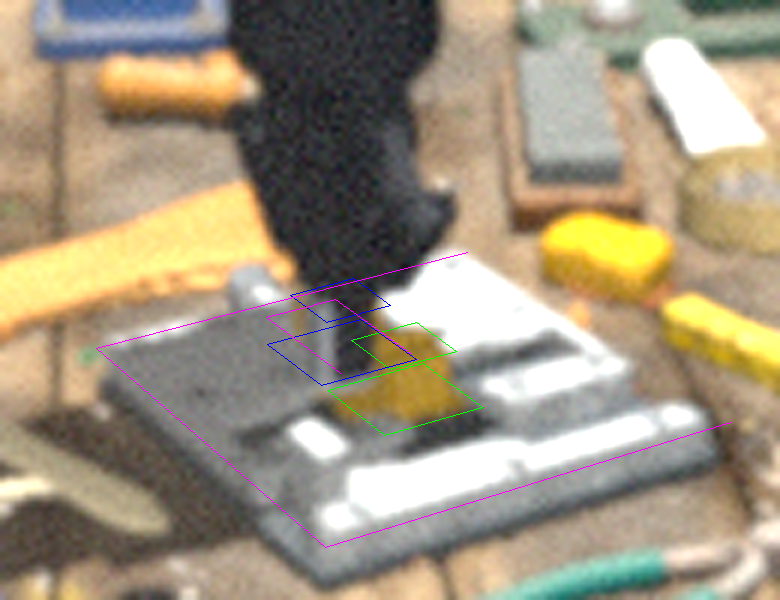

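```bash
python3 -m crank '{"dp":[[-0.8,0.04,0],[0,0,1.5],[0,0,1.5],[1.6,-2,0],[1.6,-2,0],[0,0,-1.5],[0,0,-1.5],[0,0,0],[0.02,0.5,0],[0.01,0.2,0]],"delta_rot":[[0,0,0],[0,0,0],[0,0,0],[0,0,0],[0,0,0],[0,0,0],[0,0,0],[0,0,0],[0,0,0],[0,0,0]],"claw":[255,255,255,255,255,255,255,255,255,255]}'; python3 -m crank '{"dp":[[0,0,0],[0,0.1,0],[0,0.1,0]],"delta_rot":[[0,0,0],[0,0,0],[0,0,0]],"claw":[255,255,255]}'; python3 -c "
from h import *
look('12')"
```

```text
time_s: 15.7
eef_pos: [566.3, 32.2, 28.2]
ee_rot: [0.001, 0.025, 1.0, -0.0]
force: [-0.2, -0.2, 0.6]
grip_width: -0.003
time_s: 16.0
eef_pos: [566.2, 33.7, 27.6]
ee_rot: [0.0, 0.025, 1.0, -0.0]
force: [-0.1, -0.5, 0.9]
grip_width: -0.008
t 16.0 tcp [566.2  33.7  27.6] h [  0.5 -28.8] F [-0.1 -0.5  0.9]
```

View pics/s12.png

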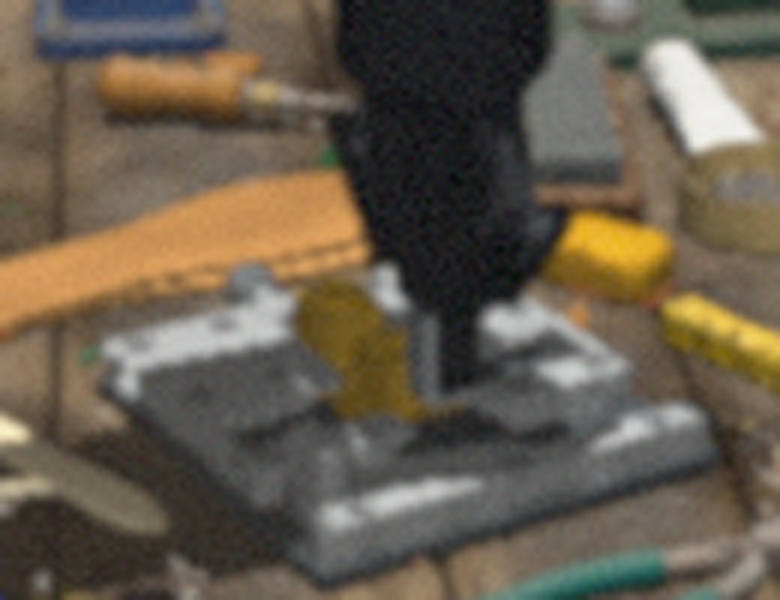

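Looks aligned. Nudge +y until it meets the ring die (expected TCP holder y ≈ −24).

```bash
python3 -m crank '{"dp":[[0.01,0.1,0],[0,0.1,0],[0.01,0.1,0]],"delta_rot":[[0,0,0],[0,0,0],[0,0,0]],"claw":[255,255,255]}'; python3 -m crank '{"dp":[[0,0.05,0],[0.01,0.05,0]],"delta_rot":[[0,0,0],[0,0,0]],"claw":[255,255]}'
```

```text
time_s: 16.4
eef_pos: [566.4, 36.6, 27.5]
ee_rot: [0.0, 0.025, 1.0, -0.0]
force: [-0.3, -0.5, 1.1]
grip_width: 0.005
time_s: 16.6
eef_pos: [566.4, 37.7, 27.4]
ee_rot: [0.0, 0.025, 1.0, -0.0]
force: [-1.0, -0.2, 0.3]
grip_width: 0.0
```

```bash
python3 -m crank '{"dp":[[0,0.05,0],[0.01,0.05,0]],"delta_rot":[[0,0,0],[0,0,0]],"claw":[255,255]}'; python3 -m crank '{"dp":[[0,0.05,0],[0.01,0.05,0]],"delta_rot":[[0,0,0],[0,0,0]],"claw":[255,255]}'
```

```text
time_s: 16.8
eef_pos: [566.5, 38.4, 27.4]
ee_rot: [0.0, 0.025, 1.0, -0.0]
force: [-1.3, -3.9, 1.0]
grip_width: 0.0
time_s: 17.0
eef_pos: [566.8, 38.9, 27.7]
ee_rot: [0.0, 0.025, 1.0, -0.001]
force: [-1.1, -7.5, 4.4]
grip_width: 0.004
```

```bash
python3 -m crank '{"dp":[[-0.04,-0.8,0],[0,0,2],[0,0,1.5],[-3.3,-0.6,0],[-3.3,-0.6,0],[-3.2,-0.4,0],[0,0,-1.5],[0,0,-2.1],[0,0,0],[0,0,0]],"delta_rot":[[0,0,0],[0,0,0],[0,0,0],[0,0,0],[0,0,0],[0,0,0],[0,0,0],[0,0,0],[0,0,0],[0,0,0]],"claw":[255,255,255,255,255,255,255,255,255,255]}';  python3 -c "
from h import *
look('13')"
```

```text
time_s: 18.0
eef_pos: [468.2, 15.6, 26.6]
ee_rot: [-0.0, 0.025, 1.0, 0.0]
force: [0.1, 0.1, -0.6]
grip_width: -0.005
t 18.0 tcp [468.2  15.6  26.6] h [-96.4 -51.7] F [ 0.1  0.1 -0.6]
```

View pics/s13.png

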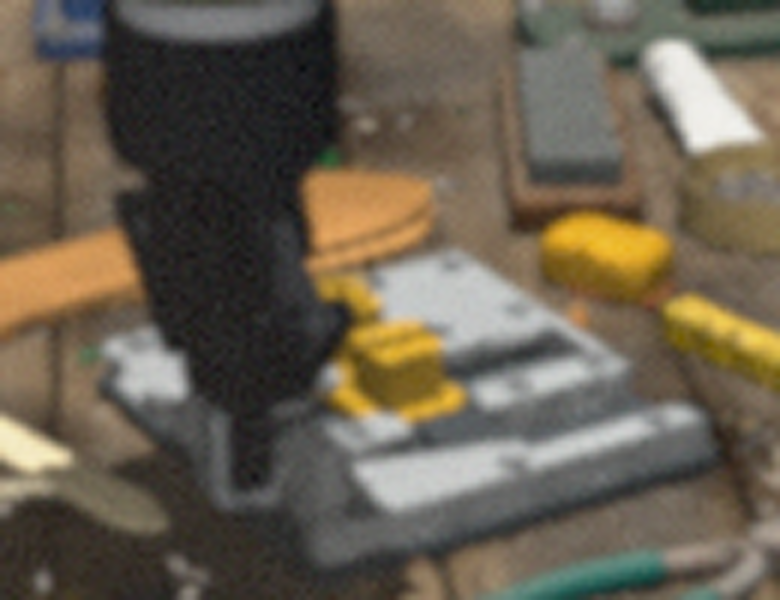

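View pics/t13.png

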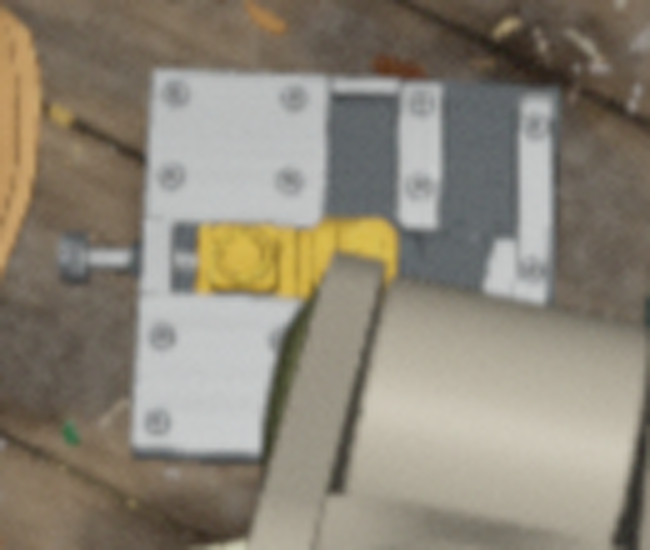

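```bash
python3 -m crank '{"dp":[[0.4,-0.02,0],[0.3,-0.02,0],[0.1,0,0],[0.1,-0.01,0],[0.1,0,0],[0.1,-0.01,0]],"delta_rot":[[0,0,0],[0,0,0],[0,0,0],[0,0,0],[0,0,0],[0,0,0]],"claw":[255,255,255,255,255,255]}'; python3 -m crank '{"dp":[[0.1,0,0],[0.1,-0.01,0],[0.1,-0.01,0]],"delta_rot":[[0,0,0],[0,0,0],[0,0,0]],"claw":[255,255,255]}'; python3 -c "
from h import *
look('14')"
```

```text
time_s: 18.7
eef_pos: [479.2, 15.0, 26.4]
ee_rot: [-0.0, 0.025, 1.0, 0.0]
force: [0.1, 0.1, 0.4]
grip_width: 0.001
time_s: 19.0
eef_pos: [481.2, 15.0, 26.1]
ee_rot: [-0.001, 0.025, 1.0, 0.0]
force: [-7.4, -0.0, 3.3]
grip_width: -0.001
t 19.0 tcp [481.2  15.   26.1] h [-83.4 -51.7] F [-7.4 -0.   3.3]
```

View pics/s14.png

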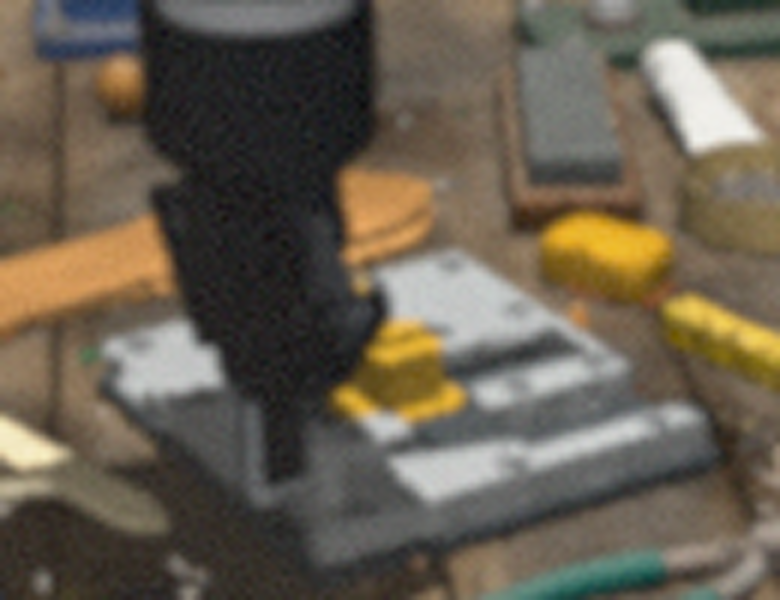

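```bash
python3 -m crank '{"dp":[[0.1,0,0],[0.2,-0.01,0],[0.2,-0.01,0],[0.2,-0.01,0],[0.2,-0.01,0],[0.2,-0.01,0],[0.2,-0.01,0],[0.2,-0.01,0]],"delta_rot":[[0,0,0],[0,0,0],[0,0,0],[0,0,0],[0,0,0],[0,0,0],[0,0,0],[0,0,0]],"claw":[255,255,255,255,255,255,255,255]}'; python3 -m crank '{"dp":[[0.2,-0.01,0.02],[0.2,-0.01,0],[0.2,-0.01,0]],"delta_rot":[[0,0,0],[0,0,0],[0,0,0]],"claw":[255,255,255]}'
```

```text
time_s: 19.9
eef_pos: [495.5, 14.3, 25.9]
ee_rot: [-0.002, 0.025, 1.0, 0.0]
force: [-7.8, -0.4, 3.6]
grip_width: 0.001
time_s: 20.2
eef_pos: [501.3, 14.0, 25.9]
ee_rot: [-0.003, 0.025, 1.0, 0.0]
force: [-8.8, -0.8, 3.1]
grip_width: -0.001
```

```bash
python3 -m crank '{"dp":[[0.1,0,0],[0.1,-0.01,0],[0.1,0,0],[0.1,-0.01,0],[0.1,0,0],[0.1,-0.01,0]],"delta_rot":[[0,0,0],[0,0,0],[0,0,0],[0,0,0],[0,0,0],[0,0,0]],"claw":[255,255,255,255,255,255]}'; python3 -m crank '{"dp":[[0.1,0,0],[0.1,-0.01,0],[0.1,-0.01,0]],"delta_rot":[[0,0,0],[0,0,0],[0,0,0]],"claw":[255,255,255]}'
```

```text
time_s: 20.8
eef_pos: [507.3, 13.6, 25.9]
ee_rot: [-0.003, 0.025, 1.0, 0.0]
force: [-8.4, -0.8, 2.2]
grip_width: -0.001
time_s: 21.1
eef_pos: [510.3, 13.5, 25.9]
ee_rot: [-0.003, 0.025, 1.0, 0.0]
force: [-8.2, -0.7, 2.1]
grip_width: -0.002
```

```bash
python3 -m crank '{"dp":[[0.1,0,0],[0.1,-0.01,0]],"delta_rot":[[0,0,0],[0,0,0]],"claw":[255,255]}'; python3 -m crank '{"dp":[[0.1,0,0],[0.05,-0.01,0]],"delta_rot":[[0,0,0],[0,0,0]],"claw":[255,255]}'
```

```text
time_s: 21.3
eef_pos: [512.3, 13.4, 25.9]
ee_rot: [-0.003, 0.025, 1.0, 0.0]
force: [-8.8, -1.1, 2.1]
grip_width: -0.002
time_s: 21.5
eef_pos: [513.8, 13.3, 25.9]
ee_rot: [-0.003, 0.025, 1.0, 0.0]
force: [-8.5, -0.4, 2.7]
grip_width: -0.002
```

Now 0.5 mm steps.

```bash
python3 -m crank '{"dp":[[0.05,0,0],[0.05,0,0]],"delta_rot":[[0,0,0],[0,0,0]],"claw":[255,255]}'; python3 -m crank '{"dp":[[0.05,0,0],[0.05,-0.01,0]],"delta_rot":[[0,0,0],[0,0,0]],"claw":[255,255]}'
```

```text
time_s: 21.7
eef_pos: [514.8, 13.3, 25.9]
ee_rot: [-0.003, 0.025, 1.0, 0.0]
force: [-7.7, -0.6, 1.7]
grip_width: 0.002
time_s: 21.9
eef_pos: [515.8, 13.2, 25.9]
ee_rot: [-0.003, 0.025, 1.0, 0.0]
force: [-7.5, -1.2, 2.9]
grip_width: 0.003
```

```bash
python3 -m crank '{"dp":[[0.05,0,0],[0.05,0,0]],"delta_rot":[[0,0,0],[0,0,0]],"claw":[255,255]}'
```

```text
time_s: 22.1
eef_pos: [516.8, 13.2, 25.9]
ee_rot: [-0.003, 0.025, 1.0, 0.0]
force: [-8.3, -2.3, 2.5]
grip_width: 0.001
```

```bash
python3 -m crank '{"dp":[[0.05,0,0],[0.05,0,0]],"delta_rot":[[0,0,0],[0,0,0]],"claw":[255,255]}'
```

```text
time_s: 22.3
eef_pos: [517.6, 13.1, 25.9]
ee_rot: [-0.003, 0.025, 1.0, 0.0]
force: [-10.0, -2.1, 3.2]
grip_width: 0.001
```

```bash
python3 -m crank '{"dp":[[0.05,0,0],[0,0,0]],"delta_rot":[[0,0,0],[0,0,0]],"claw":[255,255]}'; python3 -m crank '{"dp":[[0,0,0]],"delta_rot":[[0,0,0]],"claw":[255]}'
```

```text
time_s: 22.5
eef_pos: [518.0, 13.1, 25.9]
ee_rot: [-0.003, 0.025, 1.0, 0.0]
force: [-9.7, -1.9, 3.6]
grip_width: -0.001
time_s: 22.6
eef_pos: [518.0, 13.1, 25.9]
ee_rot: [-0.003, 0.025, 1.0, 0.0]
force: [-9.6, -2.4, 3.5]
grip_width: -0.004
```

```bash
python3 -m crank '{"dp":[[0.05,0,0],[0,0,0]],"delta_rot":[[0,0,0],[0,0,0]],"claw":[255,255]}'; python3 -m crank '{"dp":[[0,0,0]],"delta_rot":[[0,0,0]],"claw":[255]}'
```

```text
time_s: 22.8
eef_pos: [518.4, 13.1, 25.9]
ee_rot: [-0.003, 0.025, 1.0, 0.0]
force: [-10.9, -2.4, 3.6]
grip_width: 0.003
time_s: 22.9
eef_pos: [518.4, 13.1, 25.9]
ee_rot: [-0.003, 0.025, 1.0, 0.0]
force: [-11.1, -1.9, 3.9]
grip_width: 0.001
```

```bash
python3 -m crank '{"dp":[[0.04,0,0],[0,0,0]],"delta_rot":[[0,0,0],[0,0,0]],"claw":[255,255]}'; python3 -m crank '{"dp":[[0,0,0]],"delta_rot":[[0,0,0]],"claw":[255]}'; python3 -m crank '{"dp":[[0,0,0]],"delta_rot":[[0,0,0]],"claw":[255]}'
```

```text
time_s: 23.1
eef_pos: [518.6, 13.1, 25.9]
ee_rot: [-0.003, 0.025, 1.0, 0.0]
force: [-11.2, -2.4, 4.9]
grip_width: 0.0
time_s: 23.2
eef_pos: [518.6, 13.1, 25.9]
ee_rot: [-0.003, 0.025, 1.0, 0.0]
force: [-11.8, -2.6, 4.7]
grip_width: 0.002
time_s: 23.3
eef_pos: [518.6, 13.1, 25.9]
ee_rot: [-0.003, 0.025, 1.0, 0.0]
force: [-12.4, -1.3, 5.5]
grip_width: 0.0
```

```bash
python3 -m crank '{"dp":[[0.04,0,0],[0,0,0]],"delta_rot":[[0,0,0],[0,0,0]],"claw":[255,255]}'; python3 -m crank '{"dp":[[0,0,0]],"delta_rot":[[0,0,0]],"claw":[255]}'; python3 -m crank '{"dp":[[0,0,0]],"delta_rot":[[0,0,0]],"claw":[255]}';python3 -m crank '{"dp":[[0,0,0]],"delta_rot":[[0,0,0]],"claw":[255]}'
```

```text
time_s: 23.5
eef_pos: [518.9, 13.1, 25.8]
ee_rot: [-0.004, 0.025, 1.0, 0.0]
force: [-12.1, -2.6, 4.3]
grip_width: -0.004
time_s: 23.6
eef_pos: [518.9, 13.1, 25.8]
ee_rot: [-0.004, 0.025, 1.0, 0.0]
force: [-12.0, -2.1, 4.0]
grip_width: 0.0
time_s: 23.7
eef_pos: [518.9, 13.1, 25.8]
ee_rot: [-0.004, 0.025, 1.0, 0.0]
force: [-11.6, -1.6, 5.0]
grip_width: -0.001
time_s: 23.8
eef_pos: [518.9, 13.1, 25.9]
ee_rot: [-0.003, 0.025, 1.0, 0.0]
force: [-11.6, -2.9, 4.4]
grip_width: -0.0
```

```bash
python3 -m crank '{"dp":[[0.04,0,0],[0,0,0]],"delta_rot":[[0,0,0],[0,0,0]],"claw":[255,255]}'; python3 -m crank '{"dp":[[0,0,0]],"delta_rot":[[0,0,0]],"claw":[255]}'; python3 -m crank '{"dp":[[0,0,0]],"delta_rot":[[0,0,0]],"claw":[255]}';python3 -m crank '{"dp":[[0,0,0]],"delta_rot":[[0,0,0]],"claw":[255]}'
```

```text
time_s: 24.0
eef_pos: [519.1, 13.2, 25.8]
ee_rot: [-0.004, 0.025, 1.0, 0.0]
force: [-12.6, -3.2, 5.0]
grip_width: -0.004
time_s: 24.1
eef_pos: [519.1, 13.2, 25.8]
ee_rot: [-0.004, 0.025, 1.0, 0.0]
force: [-12.5, -2.2, 5.7]
grip_width: 0.001
time_s: 24.2
eef_pos: [519.1, 13.2, 25.8]
ee_rot: [-0.004, 0.025, 1.0, 0.0]
force: [-12.6, -2.3, 5.3]
grip_width: -0.002
time_s: 24.3
eef_pos: [519.1, 13.2, 25.8]
ee_rot: [-0.004, 0.025, 1.0, 0.0]
force: [-12.8, -1.8, 5.0]
grip_width: -0.001
```

```bash
python3 -m crank '{"dp":[[0.03,0,0],[0,0,0]],"delta_rot":[[0,0,0],[0,0,0]],"claw":[255,255]}'; python3 -m crank '{"dp":[[0,0,0]],"delta_rot":[[0,0,0]],"claw":[255]}'; python3 -m crank '{"dp":[[0,0,0]],"delta_rot":[[0,0,0]],"claw":[255]}'
```

```text
time_s: 24.5
eef_pos: [519.3, 13.1, 25.8]
ee_rot: [-0.004, 0.025, 1.0, 0.0]
force: [-12.6, -3.1, 5.0]
grip_width: -0.0
time_s: 24.6
eef_pos: [519.3, 13.2, 25.8]
ee_rot: [-0.004, 0.025, 1.0, 0.0]
force: [-12.8, -3.4, 6.0]
grip_width: -0.002
time_s: 24.7
eef_pos: [519.3, 13.2, 25.8]
ee_rot: [-0.004, 0.025, 1.0, 0.0]
force: [-13.2, -2.5, 6.3]
grip_width: -0.001
```

```bash
python3 -m crank '{"dp":[[-0.2,0.01,0],[-0.8,0.04,0],[0,0,2],[0,0,4],[-4,0,4],[-4,0,0],[-4,0,0],[0,0,0],[0,0,0]],"delta_rot":[[0,0,0],[0,0,0],[0,0,0],[0,0,0],[0,0,0],[0,0,0],[0,0,0],[0,0,0],[0,0,0]],"claw":[255,255,255,255,255,255,255,255,255]}';  python3 -c "
from h import *
look('15')"
```

```text
time_s: 25.6
eef_pos: [396.9, 13.4, 122.4]
ee_rot: [0.001, 0.025, 1.0, -0.0]
force: [0.3, 0.3, 0.5]
grip_width: 0.004
t 25.6 tcp [396.9  13.4 122.4] h [-167.5  -57.4] F [0.3 0.3 0.5]
```

View pics/t15.png

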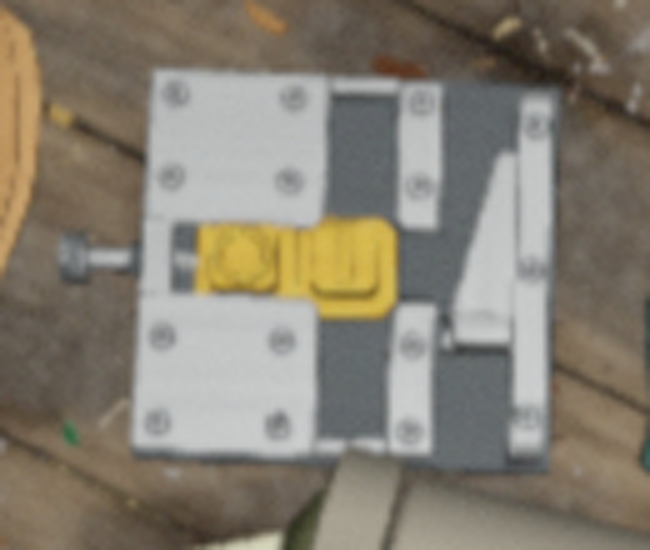

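View pics/s15.png

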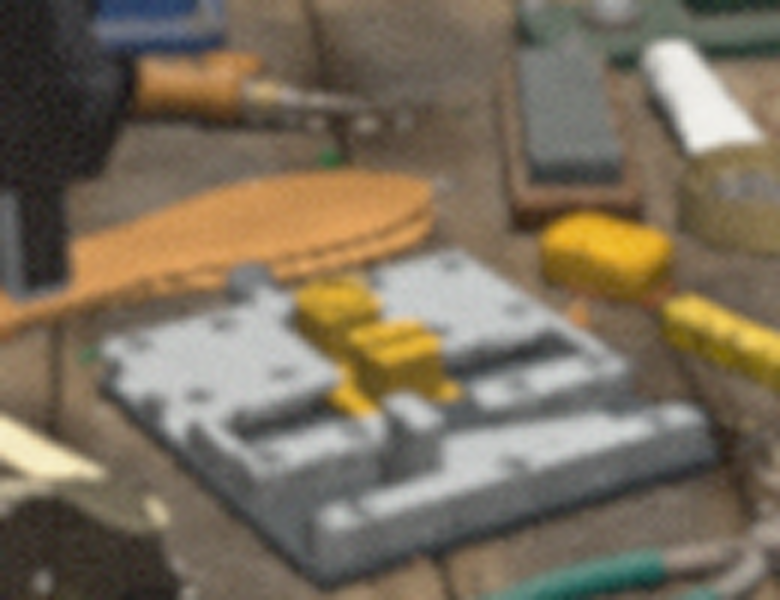

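```bash
python3 -c "
from rig import *
print(finish_job()); s=sense(); print(s['time_s'],s['force'])"
```

```text
the job is handed in; nothing more can be done
None
the job is handed in; nothing more can be done
```

The stamp is made up and I handed the job in at about 25.6 s of the 64 s limit. No verdict came back, and I had no direct reading of the clamping force.

**What I did:** I pushed with closed fingers and never gripped a die. The ring die went from the far end of the feed slot into the crossing, then along the main slot until it met the stop screw. The bar die followed from the near end and went up against it. Last I pushed the wedge in slowly, until the push held at about 13 N, and backed away.

**Checks that agreed:**
- The ring die met the screw with its centre at about y = 46.5 mm, inside the expected 44 to 50 mm.
- The bar die touched the ring die 42 mm behind that, exactly one foot length.
- The wedge moved at 8 to 9 N and began to bind after about 37 mm of travel, as worked out beforehand. The final push of 12.6 to 13.2 N is inside the 12 to 14 N you gave.
- The last pictures show both dies in line in the main slot, ring at the screw and bar at the crossing. The arm is clear, and the wrist force was back near zero.

**Checks that failed or fell short:**
- My outline fit in the side camera fitted badly and missed by up to 4 mm. I dropped it and went by overlay pictures and by feel instead.
- The side camera's calibration was about one pixel off.
- I never compared the bystanders' positions before and after. I saw none disturbed in the parts of the pictures I viewed.

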